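# Lift the tile frame off its pins and hang it on the rail

## Robot

A 6-joint arm with a two-finger parallel gripper is mounted at the origin on the work surface. World frame = base frame: x ahead of the robot, y to its left, z up, the work surface at z = 0. Lengths are in mm, angles in rad, forces in N, time in s.
With the tool pointing down it reaches from about 275 to 775 mm from the base axis. Payload 14.6 kg.
Tool frame: the origin (TCP) lies on the centre line of the jaws, within the pads' length; the fingertips stand 25 mm ahead of it and the grasp point (between the pads) lies 6 mm ahead of it (manip.tips_ahead is the distance from the TCP to the fingertips, in mm); z points along the fingers, y is the direction in which the jaws open and shut (so a half turn about z gives the same grasp; the last joint's range is limited). The gripper opens to 85 mm and grips with 20 to 120 N. Pads are 22 mm wide; open, the fingers measure 114 mm over their backs; the gripper's body (76 mm by 85 mm) begins 54 mm behind the grasp point. The pads swing forward as they close: fully open they stand 13 mm farther back than shut.
Start: joints at [-1.405, 0.263, -0.048, 1.259, 0, 1.415], TCP at [165.54, -498.222, 256.278] pointing down, gripper open.
Joint ranges: [-2.65, 2.65], [-0.89, 1.7], [-1.18, 1.37], [-2.13, 2.11], [-1.35, 1.29], [-3.14, 3.14]. Speed limits (rad/s): [1.89, 1.89, 2.57, 2.79, 3.14, 3.14].

## Interface

Orientations are given as a unit quaternion [w, x, y, z].
In Python, from bench import manip, hand, planner, observe, vision gives the robot as it stands. The module is installed in compiled form; this text tells all that it offers. Calls block until the motion is done:
- manip.goto(position, orientation): joint-space move of the TCP to a pose.
- manip.movel(position, frame=None, v=150, max_force=None): straight line of the TCP; frame=None keeps the orientation; v is the mean speed in mm/s. With max_force (N) it stops when the force on the tool has changed by that much, and returns True; else False.
- manip.move_j(angles): joint-space move.
- hand.set_gripper(opening, f_grip=None): finger opening in mm; f_grip is the grip in N (None keeps the last); returns when the fingers have stopped.
- manip.pause(seconds).
- planner.solve_ik(position, orientation): joint angles nearest the present ones, or None.
- observe(): the state.
- vision.get_image(name): name is "scene" or "side" or "wrist"; returns a dict with "img" (420x560x3 uint8, blue, green, red), "camera_matrix" (3x3 intrinsics, pixels), "position" and "orientation" of the camera in the world; the wrist camera has in their place "T_tool_cam" (4x4, takes a point from camera to tool coordinates, whose origin is the TCP and whose axes are the flange's). Camera axes: x right, y up, looking along -z (the intrinsics and any distortion apply to the point x, -y, -z); pixel columns grow to the right and rows downward; lengths in mm; the calibration is good to about 2 mm. The wrist camera is an equidistant fisheye: a pixel r from the principal point sees the ray r / f radians off the axis. A picture is of the moment at which its call begins: read the wrist's pose just before it. There is no depth.
A pose or a line that the arm cannot do raises manip.Unreachable and nothing moves.
- manip.hand_in(): hands the job in, once; it reports no verdict.
The state is a dict: "t": time; "joint_pos": joint angles; "joint_vel": joint speeds; "joint_torque": joint torques, N m; "tool_pos": TCP position; "ee_rot": TCP orientation; "force": force on the tool from outside, world axes, zero at the start; "wrist_torque": the same for the moment, N m; "grip_width": finger opening in mm.
Only numpy, scipy, OpenCV 4.12 (cv2) and the standard library are available. Lean on these libraries where they do the work, as an engineer would, in place of code of your own. Each camera call takes 0.05 s, during which the arm holds its last target. There are 200 camera calls.

## Task

The two small clay tiles are ready: lift the wooden tile frame straight up off its two locating pins, keeping it level so that it neither jams nor drags the tiles, which stay where they lie. Hook the frame onto the bare end of the rail, away from the two tape bands, let go so that it hangs freely there, then, without lifting it off the rail again, slide it along until its hook sits between the two bands. Leave it hanging still and do not disturb the other things on the table.

Things in the scene. Friction and masses are not known exactly. Their poses are not given: they have to be found in the camera images.
- frame: Loose brown wooden tile frame, 0.2 to 0.34 kg: plate 110 (x) x 180 (y) x 12 mm with two 80 x 45 mm openings centred at y = -45.5 and +45.5; an upright hanger hook at its centre, a grip block on top of that. Origin: centre of the plate's underside, z up. Two 11 mm holes at x 0, y = -79 and +79 go over the jig's pins.
- grip (a point): Centre of the frame's grip block, at x 0, y 0, z 107 mm in the frame's axes. The block is 22 (x) x 30 (y) mm, from z = 84 to 129, standing on the hook's bridge. It can be gripped along x or along y.
- hook (a point): Where the rail's centre line lies in the hook when the frame hangs: frame's x 0, y 0, z 66 mm. Hook 40 mm wide along y: stem x -19 to -11 rising from the plate; bridge x -19 to +19, z 72 to 84; lip x +11 to +19 down to z = 54. The mouth opens to the frame's +x, 42 mm high between lip and plate top (z = 12). 45 degree fillets inside centre the rail.
- jig: Fixed plywood jig board 135 (x) x 215 (y) x 18 mm, origin at the centre of its underside. Two 8 mm steel pins stand at x = 0, y = -79 and +79, rising 36 mm above the board (to z = 54). The frame starts flat on the board (its underside at z = 18), over the pins, with the same yaw as the jig.
- tile_a: Loose pale fired-clay tile 72 (x) x 37 (y) x 8 mm lying on the jig board in the frame's -y opening with about 4 mm clearance all round; origin at the centre of its underside.
- tile_b: The same kind of tile, in the frame's +y opening.
- rack: Fixed wooden rail stand, origin at the centre of its underside, y along the rail. Base plank 80 x 480 x 18 mm; posts 24 x 20 mm at y = -228 and +228, 215 mm tall. The frame is hooked on from its -x side (the robot's), hook mouth to the rack's +x, plate level below the rail. Keep the hook within y = -125 to +125, or the plate meets a post.
- rail (a point): Middle of the rail's centre line, 200 mm above the rack's underside: a plain steel bar 12 mm in diameter along the rack's y; axes as the rack's. The hook slides on it with ordinary friction, 1 to 4 N, and stays where it is left.
- bands: Two dark tape bands, each 10 mm wide, flat around the rail and 80 mm apart centre to centre (70 mm of bare steel between them), always in the rack's -y half; the bare end is the rack's +y half. Origin: on the rail's centre line midway between the bands; y along the rail.
- glaze_jar: Bystander: small closed jar, 48 mm across and 65 mm tall, standing on the rack's base plank under the rail. Origin at its underside.
- brush: Bystander: brush 170 mm long lying on the table on the robot's side of the jig.
- mug: Bystander: white mug 72 mm across, 80 mm tall, beyond the jig. Origin at its underside.
- figure_a: Bystander: glazed clay figure of a lady, 72 mm across its skirt, about 155 mm tall, on a board beyond the rail and jig. Origin at its underside.
- figure_b: Bystander: a like figure, green, about 145 mm tall, on the table beyond the rail and jig. Origin at its underside.
- saucer: Bystander: white plate 100 mm across, 16 mm tall, on the table at the back. Origin at its underside.

How it is judged (in metres and radians):
On the way, in this order (a step that is already met when the one before it is completed fails the run):
1. the frame is level and clear above the pins (z of frame in the frame of jig above 0.058 m and angle between frame's own z axis and vertical below 0.15 rad), for 0.1 s.
2. the frame hangs freely, let go, on the bare end of the rail, its hook at least 80 mm from the middle of the bands (x of hook in the frame of rail between -0.01 and 0.01 m and z of hook in the frame of rail between -0.01 and 0.008 m and angle between frame's own z axis and vertical below 0.2 rad and contact force between the fingers and frame below 0.1 N and y of hook in the frame of bands above 0.08 m), for 0.3 s.
3. the frame, still hanging, has been slid along until its hook is between the bands (x of hook in the frame of rail between -0.01 and 0.01 m and z of hook in the frame of rail between -0.01 and 0.008 m and angle between frame's own z axis and vertical below 0.2 rad and y of hook in the frame of bands between -0.023 and 0.023 m), for 0.2 s.
At the end, for the whole second after the job is handed in: the frame hangs on the rail by its hook (seated within 10 mm, tilted less than 0.2 rad), the hook's centre within 23 mm of the middle between the bands, let go and still; the two tiles lie within 8 mm of where they started (all of step 3 and contact force between the fingers and frame below 0.1 N and linear speed of frame below 0.02 m/s and angular speed of frame below 0.3 rad/s and distance of each of tile_a, tile_b from where it was at the start of the episode below 0.008 m); the robot touches nothing.
It fails at once if the frame is cocked (tilted more than 0.1 rad) while still on the pins (z of frame in the frame of jig below 0.054 m and horizontal distance between frame and jig below 0.03 m and angle between frame's own z axis and vertical above 0.1 rad).
It fails at once if a tile is dragged more than 8 mm (distance of any of tile_a, tile_b from where it was at the start of the episode above 0.008 m).
It fails at once if the hook is lifted off the rail near or between the bands instead of sliding along it (y of hook in the frame of bands between -0.06 and 0.06 m and x of hook in the frame of rail between -0.03 and 0.03 m and z of hook in the frame of rail between 0.012 and 0.05 m).
It fails at once if a bystander is moved more than 30 mm (distance of any of glaze_jar, brush, mug, figure_a, figure_b, saucer from where it was at the start of the episode above 0.03 m).
It also fails if it takes over 72 s, if anything falls off the work surface, if the arm or the gripper's body presses on something with over 40 N, if the wrist force passes 120 N, or if a joint passes its speed limit or range.

## Working session

There is one attempt and no reset: what is moved stays moved. The work goes in short steps, each a Python script; the robot and the scene stay as the last script left them, time stands still between calls to the robot, and variables do not carry over. Pictures are saved under pics/ and viewed, about 8 in all and at most 12, crops included, and the job is handed in when it is done.

```bash
mkdir -p pics; python3 - <<'E'
from bench import manip, hand, planner, observe, vision
import cv2,pickle
s=observe(); print(s['t'],s['tool_pos'],s['ee_rot'],s['grip_width'])
d={}
for n in ("scene","side","wrist"):
    r=vision.get_image(n); d[n]=r; cv2.imwrite(f"pics/0_{n}.png",r["img"])
    print(n,{k:v for k,v in r.items() if k!="img"})
pickle.dump((s,d),open("v0.pkl","wb"))
E
```

```text
0.0 [ 165.5055654  -497.97304143  255.83849675] [-5.16968781e-04  9.87163225e-01  1.59713809e-01 -3.53496318e-06] 85.39218698229669
scene {'camera_matrix': array([[387.25905914,   0.        , 285.99818201],
       [  0.        , 387.25905914, 206.30264824],
       [  0.        ,   0.        ,   1.        ]]), 'position': array([1062.65596515,  392.2848946 ,  708.07532953]), 'orientation': array([0.38856408, 0.15907498, 0.36663345, 0.83023672])}
side {'camera_matrix': array([[518.06405697,   0.        , 282.07750591],
       [  0.        , 518.06405697, 210.65004046],
       [  0.        ,   0.        ,   1.        ]]), 'position': array([ 325.15920017, -868.01606426,  764.16383109]), 'orientation': array([ 0.87419211,  0.46496697, -0.0590732 , -0.12690244])}
wrist {'camera_matrix': array([[325.1922621 ,   0.        , 286.61352915],
       [  0.        , 325.1922621 , 208.08514516],
       [  0.        ,   0.        ,   1.        ]]), 'T_tool_cam': array([[-5.56497091e-04,  9.64042617e-01,  2.65747104e-01,
         6.64637820e+01],
       [ 9.99999845e-01,  5.30367220e-04,  1.70088035e-04,
         7.32295076e-02],
       [ 2.30285616e-05,  2.65747157e-01, -9.64042762e-01,
        -1.17303221e+02],
       [ 0.00000000e+00,  0.00000000e+00,  0.00000000e+00,
         1.00000000e+00]])}
```

View pics/0_scene.png

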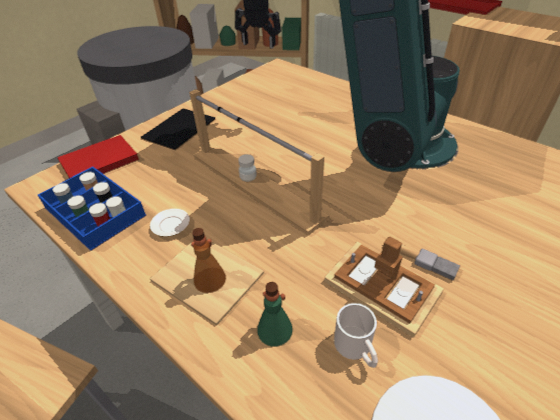

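View pics/0_side.png

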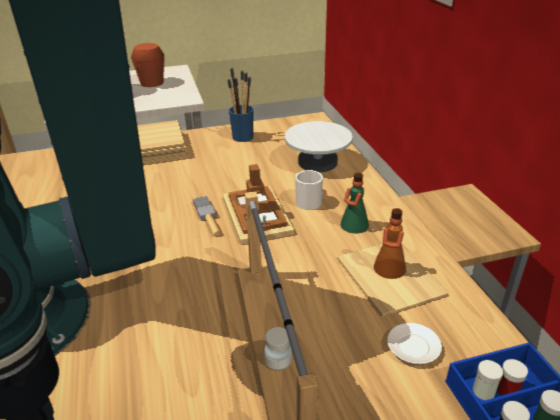

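The scene picture shows the rail from about (197,97) to (318,158), the jig with the frame at about (385,285), and the mug at (355,330). In the side picture the bands are near (278,288) and (290,320). Next I'll zoom in on the rail and get coarse positions.

```bash
cat > h.py <<'E'
import numpy as np,cv2,pickle
from scipy.spatial.transform import Rotation as R
def rot(q): return R.from_quat([q[1],q[2],q[3],q[0]]).as_matrix()
def quat(M): x=R.from_matrix(M).as_quat(); return [x[3],x[0],x[1],x[2]]
def ray(r,uv,s=None):
    """origin, unit directions for pixels uv (Nx2); s = state for the wrist camera"""
    K=r["camera_matrix"]; uv=np.atleast_2d(np.array(uv,float))
    p=(uv-[K[0,2],K[1,2]])/K[0,0]
    if s is None:
        d=np.c_[p[:,0],-p[:,1],-np.ones(len(p))]; M=rot(r["orientation"]); o=np.array(r["position"])
    else:
        th=np.linalg.norm(p,axis=1)+1e-12
        k=np.sin(th)/th; d=np.c_[p[:,0]*k,-p[:,1]*k,-np.cos(th)]
        T=r["T_tool_cam"]; W=rot(s["ee_rot"]); M=W@T[:3,:3]; o=np.array(s["tool_pos"])+W@T[:3,3]
    d=d@M.T; return o,d/np.linalg.norm(d,axis=1)[:,None]
def plane(r,uv,z,s=None):
    o,d=ray(r,uv,s); return o+d*((z-o[2])/d[:,2])[:,None]
def tri(views):
    """views: list of (o,d) -> least-squares point, residual mm"""
    A=0;b=0
    for o,d in views: P=np.eye(3)-np.outer(d,d); A=A+P; b=b+P@o
    x=np.linalg.solve(A,b); return x,[np.linalg.norm((np.eye(3)-np.outer(d,d))@(x-o)) for o,d in views]
def project(r,X,s=None):
    K=r["camera_matrix"]; X=np.atleast_2d(X)
    if s is None: M=rot(r["orientation"]); o=np.array(r["position"])
    else: W=rot(s["ee_rot"]);T=r["T_tool_cam"];M=W@T[:3,:3];o=np.array(s["tool_pos"])+W@T[:3,3]
    c=(X-o)@M; q=np.c_[c[:,0],-c[:,1]]
    if s is None: q=q/(-c[:,2:])
    else: n=np.linalg.norm(q,axis=1)[:,None]; q=q/n*np.arctan2(n,-c[:,2:])
    return q*K[0,0]+[K[0,2],K[1,2]]
E
python3 - <<'E'
from h import *
s,d=pickle.load(open("v0.pkl","rb"))
a=cv2.resize(d["scene"]["img"][80:230,180:340],None,fx=3.5,fy=3.5,interpolation=cv2.INTER_CUBIC)
b=cv2.resize(d["side"]["img"][180:420,230:320],None,fx=2.5,fy=2.5,interpolation=cv2.INTER_CUBIC)
c=np.zeros((600,785,3),np.uint8); c[:525,:560]=a; c[:,560:]=b; cv2.imwrite("pics/1.png",c)
print(plane(d["scene"],[[327,285],[368,247],[441,288],[405,325],[436,262]],18))
print(plane(d["scene"],[[198,97],[319,160]],212), plane(d["side"],[[252,200],[306,382]],212))
E
```

```text
[[639.27943357 128.99502199  18.        ]
 [491.51172228 139.82939128  18.        ]
 [492.60544647 318.89978398  18.        ]
 [618.9683979  301.80432498  18.        ]
 [433.52799805 280.73434207  18.        ]]
[[ 479.84676445 -431.93957312  212.        ]
 [ 505.95907987   -1.03547446  212.        ]] [[ 497.03030941  -28.69180735  212.        ]
 [ 464.29583684 -465.9810381   212.        ]]
```

View pics/1.png

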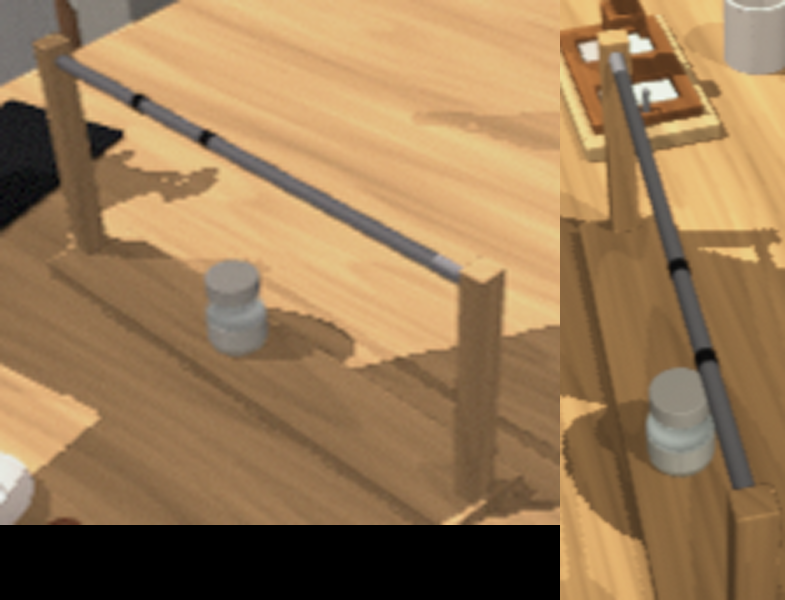

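```bash
cat >> h.py <<'E'
def down(yaw):
    """tool pointing down, tool x at world yaw+pi (jaws along the world y turned by yaw)"""
    c,s=np.cos(yaw),np.sin(yaw); x=np.array([-c,-s,0]); z=np.array([0,0,-1.]); return quat(np.c_[x,np.cross(z,x),z])
E
python3 - <<'E'
from h import *
from bench import manip, hand, planner, observe, vision
s,d=pickle.load(open("v0.pkl","rb"))
pts={"end-":((197.7,97.7),(302.8,374.8)),"b-":((219.1,108.6),(288.4,322.4)),"b+":((238.9,119.1),(277.6,286.8)),"end+":((311.4,157.4),(253.6,206))}
for k,(a,b) in pts.items():
    v=[(o,dd[0]) for o,dd in (ray(d["scene"],a),ray(d["side"],b))]; print(k,*tri(v))
p=np.array(s["tool_pos"]); manip.movel([*p[:2],400])
print(planner.solve_ik([530,222,400],down(0)))
manip.goto([530,222,400],down(0))
s=observe(); r=vision.get_image("wrist"); print(s["t"],s["tool_pos"]); pickle.dump((s,r),open("v1.pkl","wb")); cv2.imwrite("pics/2.png",r["img"])
E
```

```text
end- [ 468.16113516 -447.17388854  201.02870114] [np.float64(1.945607490306776), np.float64(1.9456074903067488)]
b- [ 475.47834277 -352.60957181  202.34404059] [np.float64(0.8101514364030509), np.float64(0.8101514364032052)]
b+ [ 480.73608176 -273.28337527  201.72049777] [np.float64(0.28181953708994184), np.float64(0.2818195370899461)]
end+ [497.57021791 -29.92974546 199.76831701] [np.float64(2.045538811563755), np.float64(2.045538811563779)]
[0.25487903 0.36695853 0.4947833  1.6986211  0.         0.25487903]
4.1 [530.24549201 221.36768449 399.99581134]
```

View pics/2.png

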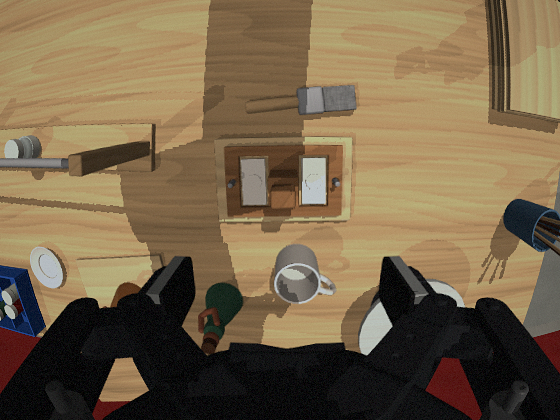

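The wrist view shows the jig centred near (285,180), the tiles at (254,182) and (314,181), the pins at (231,183) and (336,183), and the mug at (297,275). The triangulated rail is consistent, with band spacing measured at 79.5 mm.

```bash
python3 - <<'E'
from h import *
s,r=pickle.load(open("v1.pkl","rb")); img=r["img"]
hsv=cv2.cvtColor(img,cv2.COLOR_BGR2HSV); roi=np.zeros(img.shape[:2],np.uint8); roi[142:220,222:350]=1
m=((hsv[...,1]<70)&(hsv[...,2]>110)&(roi>0)).astype(np.uint8)
n,l,st,c=cv2.connectedComponentsWithStats(m)
for i in range(1,n):
    if st[i,4]>300: print(st[i],c[i],plane(r,[c[i]],26,s))
m=((hsv[...,1]>125)&(hsv[...,2]<150)&(roi>0)).astype(np.uint8)
cs=max(cv2.findContours(m,0,2)[0],key=cv2.contourArea); box=cv2.minAreaRect(cs); print(box); P=plane(r,cv2.boxPoints(box),30,s); print(P,P.mean(0))
z=cv2.resize(img[125:235,200:370],None,fx=4.5,fy=4.5,interpolation=cv2.INTER_CUBIC); cv2.imwrite("pics/3.png",z)
E
```

```text
[ 240  159   26   46 1081] [253.14986124 181.42738205] [[554.67277895 169.32792621  26.        ]]
[ 302  158   24   47 1104] [313.5009058  180.54166667] [[553.50599256 262.24450978  26.        ]]
((283.3672790527344, 180.31002807617188), (70.78787994384766, 118.05741882324219), 89.21517944335938)
[[498.33575471 126.12036551  30.        ]
 [496.47221359 304.30106035  30.        ]
 [607.56058343 309.61623423  30.        ]
 [609.92542489 122.88513405  30.        ]] [553.07349415 215.73069853  30.        ]
```

View pics/3.png

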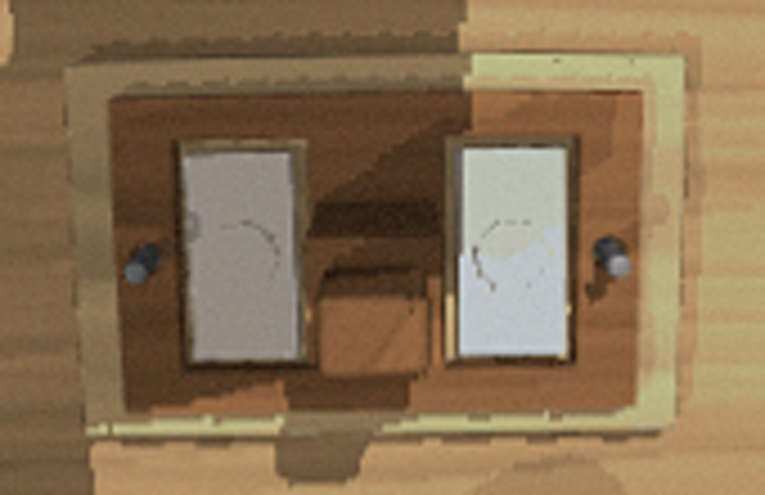

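```bash
python3 - <<'E'
from h import *
s,r=pickle.load(open("v1.pkl","rb"))
f=lambda q:np.array(q)/4.5+[200,125]
for n,q,z in (("pins",[(134,272),(619,265)],54),("frame",[(110,98),(641,90),(635,403),(126,412)],30),("board",[(68,67),(684,57),(675,428),(88,436)],18),("block",[(320,310),(428,306),(430,372),(321,376)],147)):
    P=plane(r,f(q),z,s); e=P[1]-P[0]; print(n,P.round(1)[:,:2].tolist(),P.mean(0).round(1),"yaw",np.arctan2(-e[0],e[1]).round(4),np.linalg.norm(e).round(1))
E
```

```text
pins [[555.1, 137.5], [553.1, 295.4]] [554.1 216.5  54. ] yaw 0.0125 157.9
frame [[500.0, 127.0], [497.8, 305.2], [607.0, 306.8], [610.0, 128.0]] [553.7 216.7  30. ] yaw 0.0121 178.2
board [[489.7, 110.1], [486.9, 322.1], [620.1, 324.1], [622.8, 111.1]] [554.8 216.8  18. ] yaw 0.0132 212.0
block [[547.0, 202.8], [546.0, 230.9], [563.7, 231.5], [564.7, 202.8]] [555.3 217.  147. ] yaw 0.0358 28.0
```

```bash
python3 - <<'E'
from h import *
s,d=pickle.load(open("v0.pkl","rb"))
cv2.imwrite("pics/4.png",cv2.resize(d["scene"]["img"][230:330,320:450],None,fx=5,fy=5,interpolation=cv2.INTER_CUBIC))
E
```

```text
(no output)
```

View pics/4.png

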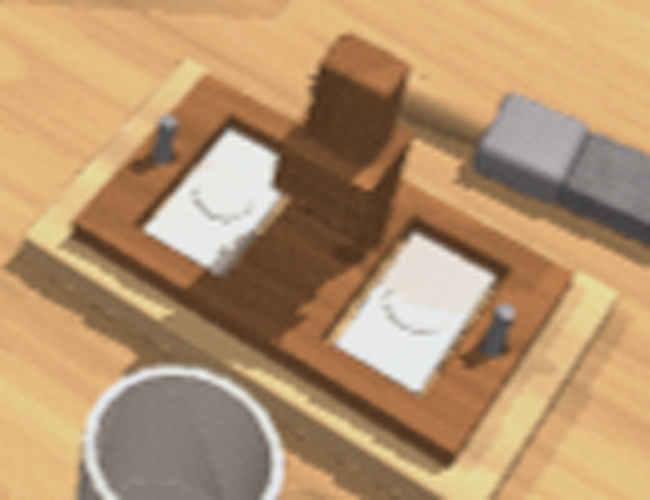

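The mouth opens toward the scene camera (+x) and the stem is behind it, so the frame yaw is 0.0125. Next I'll grip along y.

```bash
python3 - <<'E'
from h import *
from bench import manip, hand, planner, observe, vision
q=down(0.0125); c=[554.1,216.6]
manip.goto([*c,220],q)
print("hit",manip.movel([*c,133],v=80,max_force=8)); s=observe(); print(s["t"],s["tool_pos"],s["force"])
hand.set_gripper(20,50); s=observe(); print(s["grip_width"],s["tool_pos"],s["force"],s["wrist_torque"])
E
```

```text
hit False
6.1417 [554.3562366  216.69223372 133.4866985 ] [ 0.62181107  0.47426098 -0.51056468]
29.426894631045126 [554.15970063 216.56814233 133.13091618] [-0.93881497 -1.03230312  2.676688  ] [-0.09266601  0.05897239 -0.03183042]
```

```bash
python3 - <<'E'
from h import *
from bench import manip, hand, planner, observe, vision
p=[554.1,216.6]
for z in (138,150,175,200): 
    manip.movel([*p,z],v=30); s=observe(); print(s["t"],s["tool_pos"].round(1),s["force"].round(2),s["wrist_torque"].round(2),s["grip_width"])
manip.movel([*p,365],v=120)
manip.pause(.2); s=observe(); r=vision.get_image("scene"); r2=vision.get_image("side")
pickle.dump((s,r,r2),open("v2.pkl","wb"))
c=np.hstack([cv2.resize(x["img"][60:360,b:b+200],None,fx=2,fy=2) for x,b in ((r,270),(r2,160))]); cv2.imwrite("pics/5.png",c)
print(s["t"],s["force"],s["wrist_torque"])
E
```

```text
7.0083 [554.1 216.6 138.1] [ 0.34  0.24 -3.01] [-0.02 -0.03  0.01] 29.455619624087273
7.5583 [554.1 216.6 150.1] [-0.23 -0.67 -2.87] [ 0.02 -0.01 -0.  ] 29.57576085671134
8.5417 [554.  216.6 174.8] [ 0.08  0.91 -2.92] [0.   0.05 0.02] 29.476255331666767
9.525 [554.  216.6 199.8] [-0.94  0.31 -1.85] [-0.    0.03  0.03] 29.4647805322003
11.25 [-0.64869293  0.34223769 -2.59747626] [ 0.02343709 -0.02017941 -0.00368745]
```

View pics/5.png

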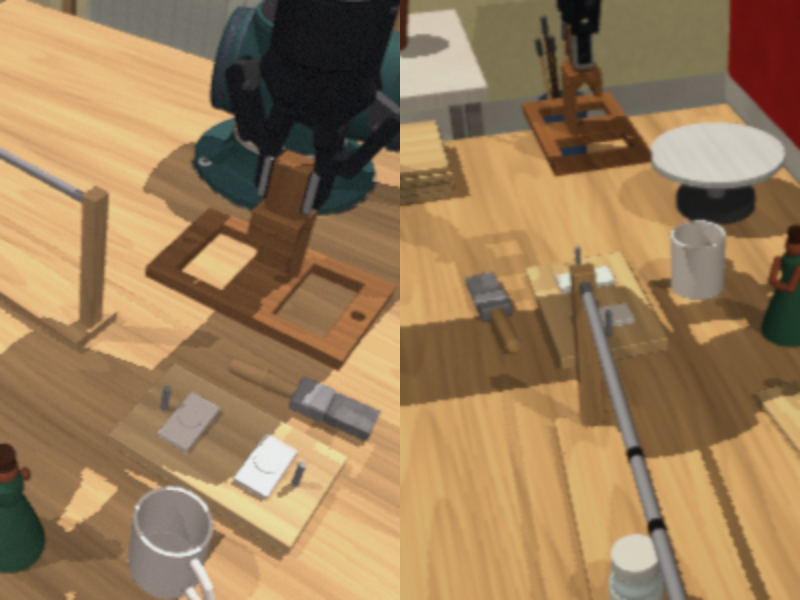

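The frame hangs level in the gripper, and both tiles stayed on the board between the pins. Next I'll carry it to the rail's robot side and insert it.

```bash
python3 - <<'E'
from h import *
from bench import manip, hand, planner, observe, vision
yaw=-0.069; X=np.array([np.cos(yaw),np.sin(yaw),0]); Y=np.array([-np.sin(yaw),np.cos(yaw),0])
H=np.array([478.1,-312.9,0])+130*Y; q=down(yaw); A=H-85*X
np.savez("rail.npz",H=H,X=X,Y=Y,yaw=yaw)
manip.movel(A+[0,0,365],q,v=200)
manip.movel(A+[0,0,282],v=120)
print(manip.movel(H+[0,0,282],v=60,max_force=6)); manip.pause(.2)
s=observe(); print(s["t"],s["tool_pos"],H,s["force"],s["wrist_torque"])
r=vision.get_image("scene"); r2=vision.get_image("side"); pickle.dump((s,r,r2),open("v3.pkl","wb"))
c=np.hstack([cv2.resize(x["img"][a:a+200,b:b+130],None,fx=3,fy=3,interpolation=cv2.INTER_CUBIC) for x,a,b in ((r,40,210),(r2,160,210))]); cv2.imwrite("pics/6.png",c)
E
```

```text
False
16.2167 [ 486.94214473 -183.21295002  282.08351273] [ 487.062884   -183.20934224    0.        ] [-0.41494636  0.56746084 -2.88000773] [ 0.02649652  0.03275381 -0.00902549]
```

View pics/6.png

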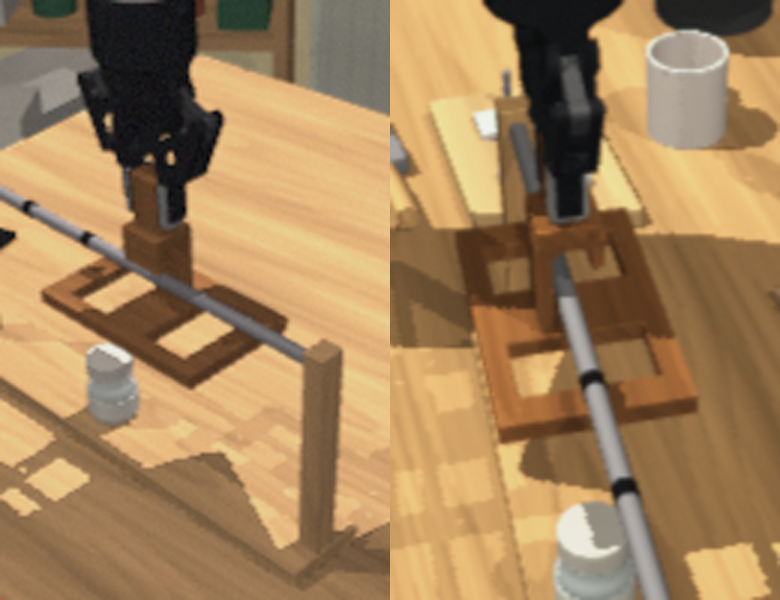

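The rail is inside the mouth, between the stem (≈545,290) and the lip (≈595,250) in the side crop. Next I'll lower it.

```bash
python3 - <<'E'
from h import *
from bench import manip, hand, planner, observe, vision
H=np.load("rail.npz")["H"]
manip.movel(H+[0,0,256],v=60); s=observe(); print(s["force"])
print(manip.movel(H+[0,0,247.5],v=15,max_force=2.5)); s=observe(); print(s["t"],s["tool_pos"],s["force"],s["wrist_torque"])
E
```

```text
[ 0.06450578 -0.75071432 -2.11100448]
True
17.2917 [ 486.74625386 -183.23774883  251.41471895] [-1.79254789 -0.4588267   0.96927565] [-0.10147356  0.42183059 -0.00413281]
```

```bash
python3 - <<'E'
from h import *
from bench import manip, hand, planner, observe, vision
d=np.load("rail.npz");H,X=d["H"],d["X"]
for dx in (-1,-2,-3):
    manip.movel(H+dx*X+[0,0,251.4],v=15); s=observe(); print(dx,s["tool_pos"].round(1),s["force"].round(2),s["wrist_torque"].round(2))
    if abs(s["wrist_torque"][1])<.1: break
print(manip.movel(H+dx*X+[0,0,247.5],v=10,max_force=3.5)); s=observe(); print(s["t"],s["tool_pos"],s["force"].round(2),s["wrist_torque"].round(2))
E
```

```text
-1 [ 486.  -183.1  251.2] [ 0.14  0.54 -2.36] [ 0.    0.04 -0.03]
True
17.775 [ 485.69985073 -183.03824268  250.28530197] [-1.67 -1.21  0.49] [-0.1   0.36 -0.02]
```

```bash
python3 - <<'E'
from h import *
from bench import manip, hand, planner, observe, vision
d=np.load("rail.npz");H,X=d["H"],d["X"]
dx=-2.2
manip.movel(H+dx*X+[0,0,250.2],v=15)
print(manip.movel(H+dx*X+[0,0,247],v=10,max_force=3.5)); s=observe(); print(s["t"],s["tool_pos"],s["force"].round(2),s["wrist_torque"].round(2))
hand.set_gripper(60); manip.pause(.7)
s=observe(); print(s["t"],s["grip_width"],s["force"].round(2),s["wrist_torque"].round(2))
r=vision.get_image("scene"); r2=vision.get_image("side"); pickle.dump((s,r,r2),open("v4.pkl","wb"))
c=np.hstack([cv2.resize(x["img"][a:a+200,b:b+130],None,fx=3,fy=3,interpolation=cv2.INTER_CUBIC) for x,a,b in ((r,40,210),(r2,160,210))]); cv2.imwrite("pics/7.png",c)
E
```

```text
True
18.25 [ 484.55492237 -183.01888971  249.08733577] [-1.97  0.02  4.47] [-0.2   0.33 -0.05]
19.35 60.281530716726344 [ 0.29  0.21 -0.16] [-0.02  0.04  0.03]
```

View pics/7.png

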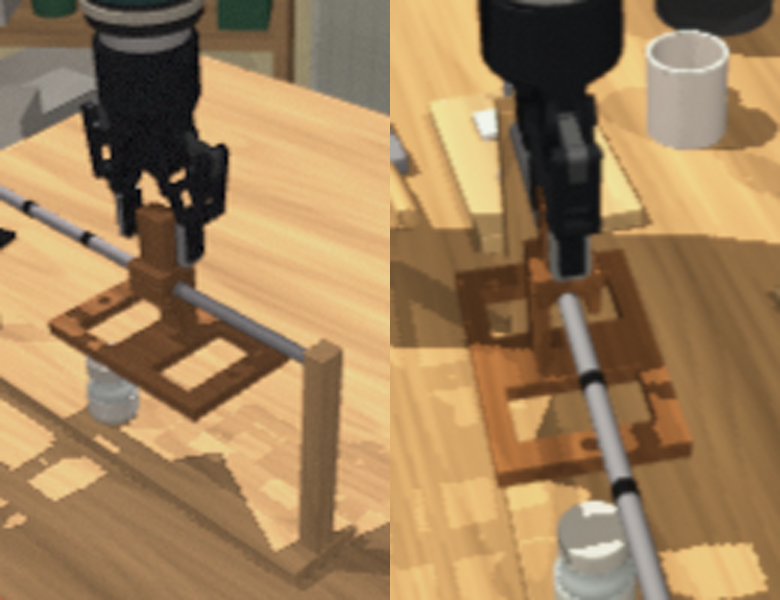

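The frame is seated: the hook is on the rail, the plate is level, the fingers are clear, and it sits well right of both bands. I'll regrip gently and slide.

```bash
python3 - <<'E'
from h import *
from bench import manip, hand, planner, observe, vision
d=np.load("rail.npz");X,Y=d["X"],d["Y"]
hand.set_gripper(24,25); s=observe(); p0=s["tool_pos"].copy(); print(s["t"],p0,s["grip_width"],s["force"].round(2),s["wrist_torque"].round(2))
dx=0
for k in range(1,7):
    hit=manip.movel([*(p0-Y*130*k/6+dx*X)[:2],p0[2]],v=40,max_force=12); s=observe(); fx=s["force"]@X
    print(k,hit,round(dx,2),s["tool_pos"].round(1),s["force"].round(2),s["wrist_torque"].round(2))
    if hit: break
    if abs(fx)>1.5: dx+=.5*np.sign(fx)
E
```

```text
19.8167 [ 484.49000391 -182.87071846  248.79026674] 29.846489799670714 [0.24 0.7  1.06] [ 0.07  0.07 -0.01]
1 False 0 [ 482.9 -205.1  248.8] [-1.41 -2.61  0.88] [-0.53  0.38 -0.01]
2 False 0 [ 481.4 -226.7  248.8] [-2.92 -3.49  1.98] [-0.54  0.67  0.01]
3 False -0.5 [ 479.7 -248.2  248.8] [-0.37 -1.77  0.13] [-0.5  -0.13 -0.04]
4 False -0.5 [ 478.  -269.8  248.8] [ 1.64 -1.92  1.71] [-0.44 -0.28 -0.06]
5 False 0.0 [ 476.7 -291.6  248.8] [-2.48  0.14  2.98] [-0.09  0.72 -0.04]
6 False -0.5 [ 475.  -313.1  248.8] [-2.34 -0.16  2.7 ] [-0.17  0.41 -0.03]
```

```bash
python3 - <<'E'
from h import *
from bench import manip, hand, planner, observe, vision
hand.set_gripper(75); s=observe(); p=s["tool_pos"]; manip.movel([*p[:2],360],v=80); manip.pause(.5)
s=observe(); print(s["t"],s["force"].round(2))
r=vision.get_image("scene"); r2=vision.get_image("side"); pickle.dump((s,r,r2),open("v5.pkl","wb"))
c=np.hstack([cv2.resize(x["img"][a:a+200,b:b+130],None,fx=3,fy=3,interpolation=cv2.INTER_CUBIC) for x,a,b in ((r,60,190),(r2,200,230))]); cv2.imwrite("pics/8.png",c)
E
```

```text
26.5167 [-0.4  -0.3   0.64]
```

View pics/8.png

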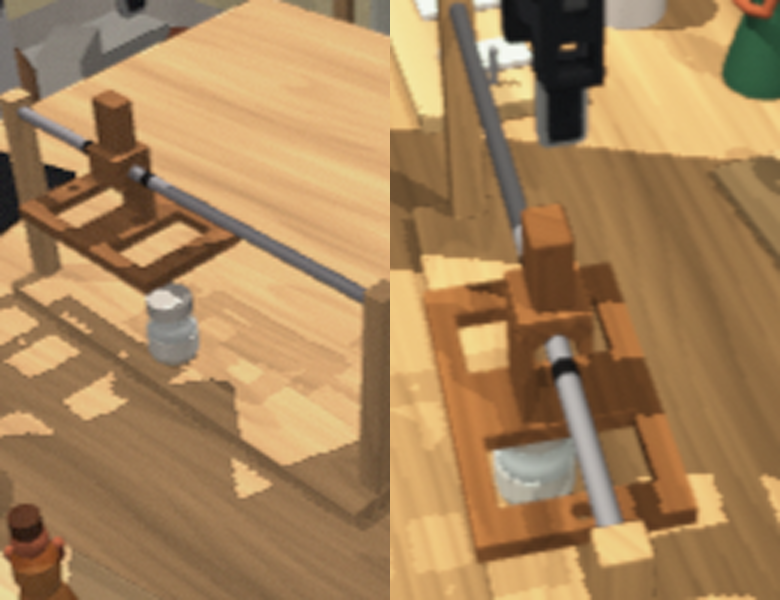

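```bash
python3 - <<'E'
from h import *
s,r,r2=pickle.load(open("v5.pkl","rb")); d=np.load("rail.npz"); Y=d["Y"]
v=[(o,q[0]) for o,q in (ray(r,(227.7,93.3)),ray(r2,(282.7,275.7)))]; x,e=tri(v)
print(x,e,"y from bands:",(x-[478.1,-312.9,0])[:2]@Y[:2])
# bands again
for a,b in (((88,148),None),((142,180),(564,369))):
    a=(190+a[0]/3,60+a[1]/3)
    if b: print(tri([(o,q[0]) for o,q in (ray(r,a),ray(r2,(230+(b[0]-390)/3,200+b[1]/3)))]))
    else: print(a)
# lip lower corners, z=54+134=188 -> y via plane
print(plane(r,[(190+x/3,60+y/3) for x,y in ((92,148),(130,170))],134+84))
E
```

```text
[ 477.24557118 -310.85706985  258.44308751] [np.float64(1.690546121742773), np.float64(1.6905461217426123)] y from bands: 1.9791600653904293
(219.33333333333334, 109.33333333333334)
(array([ 470.39897884, -314.31717862,  172.57271321]), [np.float64(15.225354181697602), np.float64(15.225354181697565)])
[[ 494.61110608 -323.65127966  218.        ]
 [ 500.10426324 -271.28739445  218.        ]]
```

The block is about 2 mm from the middle of the bands, against a 23 mm limit. I'll do a quick stillness check and hand in.

```bash
python3 - <<'E'
from h import *
from bench import manip, hand, planner, observe, vision
a=vision.get_image("side")["img"]; manip.pause(1); b=vision.get_image("side")["img"]
print("changed px",(cv2.absdiff(cv2.GaussianBlur(a,(5,5),0),cv2.GaussianBlur(b,(5,5),0)).max(2)>25).sum(), observe()["force"].round(2))
manip.hand_in(); print(observe()["t"])
E
```

```text
changed px 0 [-0.05  0.54 -0.05]
the job is handed in; nothing more can be done
the job is handed in; nothing more can be done
```

I lifted the frame level off the pins, hooked it on the bare end of the rail about 130 mm from the middle of the bands, and let go so it hung freely. I then regripped it lightly, slid it 130 mm along without lifting, released it, backed the gripper off upwards and handed in. The last clock reading before the final one-second check was 26.5 s, against the 72 s limit.

**Last checks**
- **Position:** the grip block triangulated about 2 mm from the middle of the bands (limit 23 mm), with 1.7 mm ray residual. Its height came out about 4 mm below what the seating height implied, which I put down to picking pixels by hand.
- **Stillness:** no pixels changed between two side pictures taken 1 s apart. The tool force was about zero.
- **Tiles and bystanders:** both tiles looked in place after the lift. I did not re-measure them, or the bystanders, numerically at the end.

**What disagreed**
- **Rail position:** the hook first met a fillet, about 2 mm off in x from my rail estimate. I corrected it using the contact forces before letting go.
- **Band cross-check:** one triangulation of a band in the final pictures gave a 15 mm residual. I had matched different bands in the two views, so I dropped it. The band pixels still agreed with the first pictures.

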